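Clear the storage tray, weigh the wafer box, put the containers back

TASK

The flat round wafer box in the black storage tray is hemmed in by three tall containers. Stand all three containers on the side mat, then take the wafer box out and set it lid up in the middle of the balance's pan; only then put the three containers back, each standing on the same place in the tray where you found it. Keep everything upright, and leave the vial, the tweezers and the slide box where they are.

Things in the scene. Friction and masses are not known exactly. Their poses are not given: they have to be found in the camera images.
- wafer_box: the thing to fetch: flat round closed box of grey plastic with a bright metallic disc in its lid, 58 mm in diameter, 22 mm high, 60 g; origin at the centre of its underside, z up. It lies in the tray in the middle of the three containers, too tightly for a gripper until they are gone
- bottle: tall round amber bottle, body 54 mm in diameter and straight up to 96 mm, then a shoulder, a 28 mm neck and a black cap 33 mm wide; 130 mm high in all, about 250 g; origin at the centre of its underside, z up
- flask: square white plastic flask, body 50 x 50 mm and straight up to 96 mm, with a round white screw cap 42 mm wide; 117 mm high in all, about 220 g; origin at the centre of its underside, z up, x and y square to its sides
- canister: round plain steel canister, 62 mm in diameter, straight up to 100 mm, with a 16 mm wide, 10 mm high button on its dark lid; 110 mm high in all, about 300 g; origin at the centre of its underside, z up
- tray: black storage tray, fixed, 220 (x) by 270 mm (y), floor 5 mm above its underside, rim 5 mm thick, 14 mm high; origin at the centre of its underside, x to its rear. Grey circles on the floor mark four alike places: the wafer box's at (30, 0) mm, the containers' at (30, 72), (30, -72) and (-42, 0) mm in its frame; each stands within a few mm of a circle, but which container is where changes
- mat: the side mat: grey mat, fixed, 280 mm (its x) by 140 mm (its y), 3 mm thick, empty at the start; origin at the centre of its underside. It lies left or right of the tray, with the balance on the other side
- balance: electronic balance, fixed: white housing 180 mm (x) by 160 mm (y), top 42 mm above the table, display at its -x end, and a round steel pan 90 mm in diameter whose top is 60 mm above the table; origin on the table right under the centre of the pan, the housing reaching from x = -110 to 70 mm and y = -80 to 80 mm
- vial: bystander, loose: small closed jar 24 mm in diameter, 40 mm high, standing in the tray's rear left corner (its +x, +y corner); origin at the centre of its underside
- tweezers: bystander, loose: steel tweezers with a black end, 130 mm long, 8 mm high, lying flat on the table behind the tray; origin under their middle, x along them
- slide_box: bystander, loose: small flat closed slide box of blue plastic, 28 mm (x) by 70 mm (y), 13 mm high, lying in the tray's front right corner (its -x, -y corner); origin at the centre of its underside
Not all that is in view belongs to the job. Leave any turquoise look-alike of the canister alone. Of the things shaped like the bottle, the amber one is meant.

How it is judged:
On the way, in this order (a step that is already met when the one before it is completed fails the run):
1. all three containers stand upright on the side mat, the wafer box still in its place (x of bottle in the frame of mat between -0.14 and 0.14 m and y of bottle in the frame of mat between -0.07 and 0.07 m and z of bottle in the frame of mat between -0.002 and 0.008 m and angle between each of bottle, flask, canister's own z axis and vertical below 0.15 rad and x of flask in the frame of mat between -0.14 and 0.14 m and y of flask in the frame of mat between -0.07 and 0.07 m and z of flask in the frame of mat between -0.002 and 0.008 m and x of canister in the frame of mat between -0.14 and 0.14 m and y of canister in the frame of mat between -0.07 and 0.07 m and z of canister in the frame of mat between -0.002 and 0.008 m and distance of wafer_box from where it was at the start of the episode below 0.03 m), for 0.2 s.
2. the wafer box lies in the middle of the balance's pan while the three containers are still on the mat (horizontal distance between wafer_box and balance below 0.014 m and z of wafer_box in the frame of balance between 0.056 and 0.065 m and angle between wafer_box's own z axis and vertical below 0.1 rad and linear speed of wafer_box below 0.02 m/s and x of bottle in the frame of mat between -0.14 and 0.14 m and y of bottle in the frame of mat between -0.07 and 0.07 m and z of bottle in the frame of mat between -0.002 and 0.008 m and angle between each of bottle, flask, canister's own z axis and vertical below 0.15 rad and x of flask in the frame of mat between -0.14 and 0.14 m and y of flask in the frame of mat between -0.07 and 0.07 m and z of flask in the frame of mat between -0.002 and 0.008 m and x of canister in the frame of mat between -0.14 and 0.14 m and y of canister in the frame of mat between -0.07 and 0.07 m and z of canister in the frame of mat between -0.002 and 0.008 m), for 0.2 s.
At the end, for the whole second after the job is handed in: The wafer box lies flat on the balance's pan, lid up, its centre within 14 mm of the pan's; bottle, flask and canister each stand upright within 15 mm of where they stood at the start; all at rest (horizontal distance between wafer_box and balance below 0.014 m and z of wafer_box in the frame of balance between 0.056 and 0.065 m and angle between each of wafer_box, bottle, flask, canister's own z axis and vertical below 0.1 rad and linear speed of each of wafer_box, bottle, flask, canister below 0.02 m/s and distance of each of bottle, flask, canister from where it was at the start of the episode below 0.015 m); the robot touches nothing.
It fails at once if vial: displaced by more than 20 mm (distance of vial from where it was at the start of the episode above 0.02 m).
It fails at once if tweezers: displaced by more than 20 mm (distance of tweezers from where it was at the start of the episode above 0.02 m).
It fails at once if slide_box: displaced by more than 20 mm (distance of slide_box from where it was at the start of the episode above 0.02 m).
It fails at once if a container or the wafer box is tipped over (angle between any of bottle, flask, canister, wafer_box's own z axis and vertical above 0.6 rad).
It also fails if it takes over 147 s, if anything falls off the work surface, if the arm or the gripper's body presses on something with over 40 N, if the wrist force passes 120 N, or if a joint passes its speed limit or range.

ROBOT

A 6-joint arm with a two-finger parallel gripper is mounted at the origin on the work surface. World frame = base frame: x ahead of the robot, y to its left, z up, the work surface at z = 0. Lengths are in m, angles in rad, forces in N, time in s.
With the tool pointing down it reaches from about 0.3 to 1 m from the base axis. Payload 5.1 kg.
Tool frame: the origin (TCP) lies on the centre line of the jaws, within the pads' length; the fingertips stand 22 mm ahead of it and the grasp point (between the pads) lies 3 mm ahead of it (ctrl.tcp_to_tips is the distance from the TCP to the fingertips, in m); z points along the fingers, y is the line along which they close (so a half turn about z gives the same grasp; the last joint's range is limited). The gripper opens to 95 mm and grips with 3 to 60 N. Pads are 20 mm wide; open, the fingers measure 119 mm over their backs; the gripper's body (75 mm by 180 mm) begins 59 mm behind the grasp point.
Start: joints at [-1.264, 0.124, 1.65, -0, 1.367, -0.083], TCP at [0.247, -0.601, 0.237] pointing down, gripper open.
Joint ranges: [-2.61, 2.61], [-1.02, 2.33], [0.03, 2.71], [-1.35, 4.49], [0.32, 2.68], [-2.91, 2.91]. Speed limits (rad/s): [2.57, 2.57, 3.14, 3.14, 3.14, 3.14].

INTERFACE

Orientations are given as a unit quaternion [w, x, y, z].
In Python, from workcell import sensors, optics, job_done, ctrl gives the robot as it stands. The module is installed in compiled form; this text tells all that it offers.
- The arm moves only by the tool arm_command, never from a script. Its arguments are lists of equal length, an entry for each row: "dr": the turn, a rotation vector about the tool's x, y, z normalised to -1 to 1, where 1 is pi/2 rad, a list of three; "xyz": the shift along the tool's x, y, z normalised to -1 to 1, where 1 is 0.25 m, a list of three; "claw": the closure, from -1 (fully open) to 1 (shut). A call has 1 to 20 rows; each row shifts and turns the commanded pose from where the row before left it, along the tool's axes as they then stand; what a row does not reach is not made up. A row lasts 1/12 s, in which the tool goes at most 41.7 mm and 7.16 degrees, less where a joint would pass 70% of its speed; a pose out of reach is approached as far as the arm can. A call with a number of a shift or a turn outside -1 to 1 is refused whole. A call with a gripper value outside its range is refused whole. The fingers move at their own pace and stop on an object; "force" is the grip in N (left out, the last holds). Time passes only in rows, so rows that do not move let the fingers close. It gives the time, the measured TCP pose, the force, the opening and the grip force at its end, in the units of the state.
- sensors.get_state(): the state, without advancing time (a new reading comes with each control period).
- optics.read_camera(name): name is "scene" or "top" or "wrist"; returns a dict with "pixels" (384x512x3 uint8, red, green, blue), "fx", "fy", "cx", "cy" (pixels), "dist" ([k1, k2, p1, p2, k3] as OpenCV has them; the pictures are not rectified), "R" (3x3) and "t" (3): a world point X has camera coordinates R X + t. Camera axes: x right, y down, z forward; pixel columns grow to the right and rows downward; lengths in m; the calibration is good to about 2 mm. A picture is of the moment at which its call begins. There is no depth.
- job_done(): hands the job in; it is judged then, once.
The state is a dict: "time_s": time; "q": joint angles; "joint_velocities": joint speeds; "tau": joint torques, N m; "tcp_pos": TCP position; "ee_rot": TCP orientation; "force": force on the tool from outside, world axes, zero at the start; "torque": the same for the moment, N m; "finger_gap": opening from 0.0 (shut) to 1.0 (fully open); "grasp_force": force on a finger pad.
Only numpy, scipy, OpenCV 4.12 (cv2) and the standard library are available. Lean on these libraries where they do the work, as an engineer would, in place of code of your own. Each camera call takes 0.05 s, during which the arm holds its last target. There are 200 camera calls.

## Working session

There is one attempt and no reset: what is moved stays moved. The work goes in short steps, Python scripts to look and compute and a tool call to move; the robot and the scene stay as the last step left them, time stands still between calls to the robot, and variables do not carry over. Pictures are saved under pics/ and viewed, at most 14 in all, crops included, and the job is handed in when it is done.

Besides the shell and the picture viewer there is one more tool, called after ">>>" as a command line: name --argument value ..., lists and objects as JSON in quotes. arm_command: Moves the arm, as the interface text tells. Scaled input: -1 to 1 covers 0.25 m each way for a shift and pi/2 rad each way for a turn. Its arguments: {"type":"object","properties":{"dr":{"type":"array"},"xyz":{"type":"array"},"claw":{"type":"array"},"force":{"type":"number"}},"required":["dr","xyz","claw"]}

```bash
mkdir -p pics
cat > h.py <<'E'
import numpy as np, cv2
from workcell import sensors, optics, job_done, ctrl
def snap(n,f):
    c=optics.read_camera(n); cv2.imwrite(f'pics/{f}.png',cv2.cvtColor(c['pixels'],cv2.COLOR_RGB2BGR))
    np.savez(f'pics/{f}.npz',**{k:np.array(c[k]) for k in c}); return c
def load(f): return np.load(f'pics/{f}.npz')
def K(c): return np.array([[c['fx'],0,c['cx']],[0,c['fy'],c['cy']],[0,0,1]],float)
def back(c,uv,z):
    p=cv2.undistortPoints(np.array(uv,float).reshape(-1,1,2),K(c),np.array(c['dist'],float)).reshape(-1,2)
    R=np.array(c['R']);o=-R.T@np.array(c['t']);d=np.c_[p,np.ones(len(p))]@R
    return o+d*((z-o[2])/d[:,2])[:,None]
def proj(c,X):
    return cv2.projectPoints(np.array(X,float).reshape(-1,1,3),cv2.Rodrigues(np.array(c['R'],float))[0],np.array(c['t'],float),K(c),np.array(c['dist'],float))[0].reshape(-1,2)
E
python3 - <<'E'
from h import *
for n in('scene','top'):
    c=snap(n,n+'0'); R=np.array(c['R']); print(n,c['fx'],-R.T@np.array(c['t']),R[2])
print(sensors.get_state())
a=cv2.imread('pics/top0.png'); cv2.imwrite('pics/top0b.png',cv2.resize(a,(800,600),interpolation=cv2.INTER_CUBIC))
a=cv2.imread('pics/scene0.png'); cv2.imwrite('pics/scene0b.png',cv2.resize(a,(800,600),interpolation=cv2.INTER_CUBIC))
E
```

```text
scene 492.8702111818898 [ 1.22595292 -0.27239522  0.84138368] [-0.59676033  0.26624464 -0.75696162]
top 364.17291182108534 [0.40202799 0.02030563 0.96440944] [ 0.19997571 -0.02529698 -0.97947423]
{'time_s': 0.1, 'q': array([-1.26361944e+00,  1.24433486e-01,  1.65155707e+00,  2.27714421e-05,
        1.36747794e+00, -8.26027245e-02]), 'joint_velocities': array([ 7.53067333e-05, -3.87041337e-03, -1.92533876e-03,  1.18604502e-03,
        3.14997240e-04,  3.09813121e-04]), 'tau': array([ 8.79508025e-04, -4.18879330e+01, -3.61097109e+01,  7.77936867e-02,
        4.61656717e-02, -6.80651738e-05]), 'tcp_pos': array([ 0.24680216, -0.60073501,  0.23550246]), 'ee_rot': array([-9.33263719e-04,  9.81069031e-01,  1.93656077e-01, -9.40164249e-05]), 'force': array([ 0.61993868, -0.6035229 , -0.05074516]), 'torque': array([ 0.02484451, -0.04145632, -0.01654906]), 'grasp_force': 0.0, 'finger_gap': 0.997992997092357}
```

View pics/top0b.png

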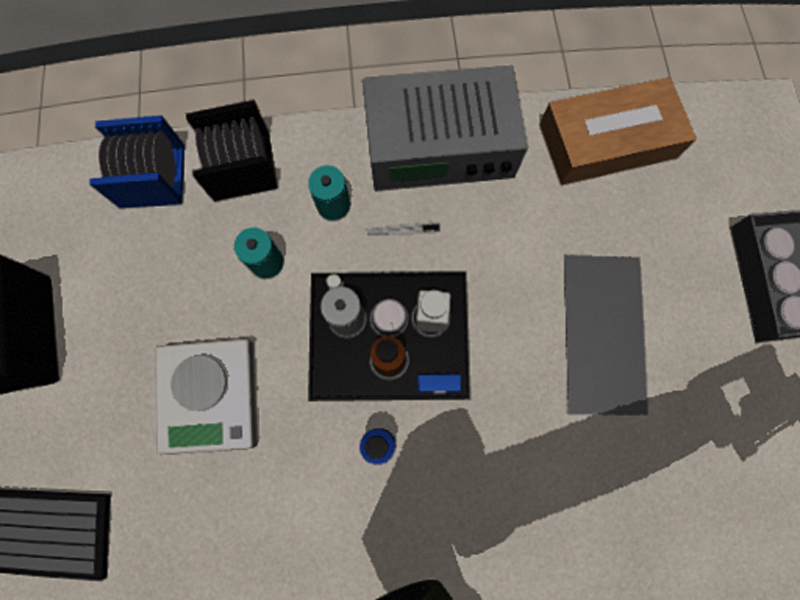

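View pics/scene0b.png

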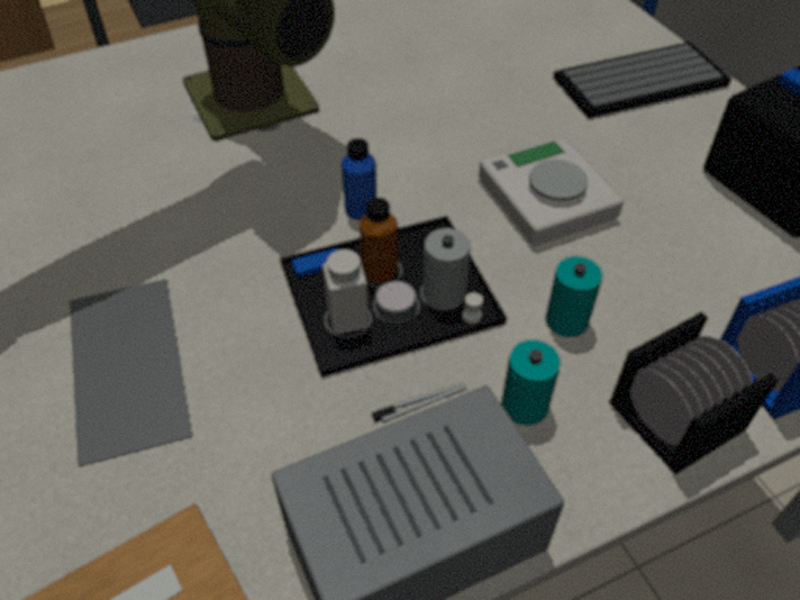

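The top view has the canister at (340,306), the flask at (434,303), the bottle at (388,350) and the wafer box at (390,316). The pan is at (199,382), the mat is on the right, and a blue decoy bottle stands at (377,447). The scene view shows the same layout.

Run:
```python
from h import *
np.set_printoptions(precision=4,suppress=True)
s=512/800
T=load('top0');S=load('scene0')
def b(c,uv,z): return back(c,np.array(uv)*s,z)[:,:2]
print('tray',b(T,[(312,273),(466,272),(469,399),(309,400)],.014).tolist())
print('mat',b(T,[(565,255),(639,258),(648,414),(567,413)],.003).tolist())
print('trayS',b(S,[(282,260),(448,219),(504,322),(323,374)],.014).tolist())
print('matS',b(S,[(70,300),(167,281),(191,436),(81,464)],.003).tolist())
for n,t,v,z in[('can',(340,305),(447,238),.115),('flask',(434,298),(345,259),.122),('bottle',(388,347),(377,207),.135),('wafer',(390,315),(396,295),.027),('pan',(199,382),(558,181),.06),('vial',(333,281),(474,299),.045),('decoy',(377,445),(358,148),.13)]:
    print(n,b(T,[t],z)[0],b(S,[v],z)[0])
```

```text
tray [[0.6768532165194441, 0.1492068188153737], [0.6502964015451773, -0.11624333808288907], [0.43364624246979855, -0.0934484076806776], [0.4600880641323096, 0.17065263861223312]]
mat [[0.6659916279242711, -0.29785746302893157], [0.6470716669991726, -0.4321363228986067], [0.373270571567227, -0.39644333506405477], [0.391968512422931, -0.2566172878785405]]
trayS [[0.4397281579011302, -0.0896450178354403], [0.46797797461155444, 0.17385417082297522], [0.6833968577075914, 0.1471869305195488], [0.6576570682542255, -0.11116244785382942]]
matS [[0.372196566645297, -0.3920130221991722], [0.39641170354858324, -0.2551740099587815], [0.667241365025299, -0.2936338541227616], [0.6480805652354511, -0.4263826150402977]]
can [0.5925 0.0965] [0.5924 0.101 ]
flask [ 0.5866 -0.047 ] [ 0.5758 -0.0393]
bottle [0.5177 0.0298] [0.5167 0.0332]
wafer [0.5862 0.0223] [0.585 0.029]
pan [0.5033 0.3382] [0.5081 0.3411]
vial [0.6503 0.111 ] [0.6514 0.1152]
decoy [0.3788 0.0601] [0.3836 0.0629]
```

>>> arm_command --dr '[[0,0,0.078],[0,0,0.078],[0,0,0.078],[0,0,0.078],[0,0,0]]' --xyz '[[0,0,0],[0,0,0],[0,0,0],[0,0,0],[0,0,0]]' --claw '[-1,-1,-1,-1,-1]' --force 20

```text
time_s: 0.52
tcp_pos: [0.2469, -0.6009, 0.236]
ee_rot: [-0.001, 0.999, -0.051, -0.0]
force: [0.5, 0.8, -0.3]
finger_gap: 1.002
grasp_force: 0.0
```

>>> arm_command --dr '[[0,0,0],[0,0,0],[0,0,0],[0,0,0],[0,0,0],[0,0,0],[0,0,0],[0,0,0],[0,0,0],[0,0,0],[0,0,0],[0,0,0],[0,0,0],[0,0,0],[0,0,0],[0,0,0],[0,0,0],[0,0,0],[0,0,0],[0,0,0]]' --xyz '[[0.05,-0.13,-0.03],[0.05,-0.13,-0.03],[0.05,-0.13,-0.03],[0.05,-0.13,-0.03],[0.05,-0.13,-0.03],[0.05,-0.13,-0.03],[0.05,-0.13,-0.03],[0.05,-0.13,-0.03],[0.05,-0.13,-0.03],[0.05,-0.13,-0.03],[0.05,-0.13,-0.03],[0.05,-0.13,-0.03],[0.05,-0.13,-0.03],[0.05,-0.13,-0.03],[0.05,-0.13,-0.03],[0.05,-0.13,-0.03],[0.05,-0.13,-0.03],[0.05,-0.13,-0.03],[0.05,-0.13,-0.03],[0,0,0]]' --claw '[-1,-1,-1,-1,-1,-1,-1,-1,-1,-1,-1,-1,-1,-1,-1,-1,-1,-1,-1,-1]'

```text
time_s: 2.18
tcp_pos: [0.5468, -0.0061, 0.3802]
ee_rot: [-0.001, 0.999, -0.046, 0.001]
force: [-0.7, 0.1, 0.3]
finger_gap: 0.999
grasp_force: 0.0
```

Run:
```python
from h import *
np.set_printoptions(precision=4,suppress=True)
c=snap('wrist','w1'); R=np.array(c['R']); print(c['fx'],-R.T@np.array(c['t']),R[2],sensors.get_state()['tcp_pos'])
a=cv2.imread('pics/w1.png'); cv2.imwrite('pics/w1b.png',cv2.resize(a,(800,600),interpolation=cv2.INTER_CUBIC))
```

```text
317.69770454086677 [ 0.6283 -0.0153  0.5286] [-0.2883  0.0272 -0.9572] [ 0.5459 -0.0083  0.3795]
```

View pics/w1b.png

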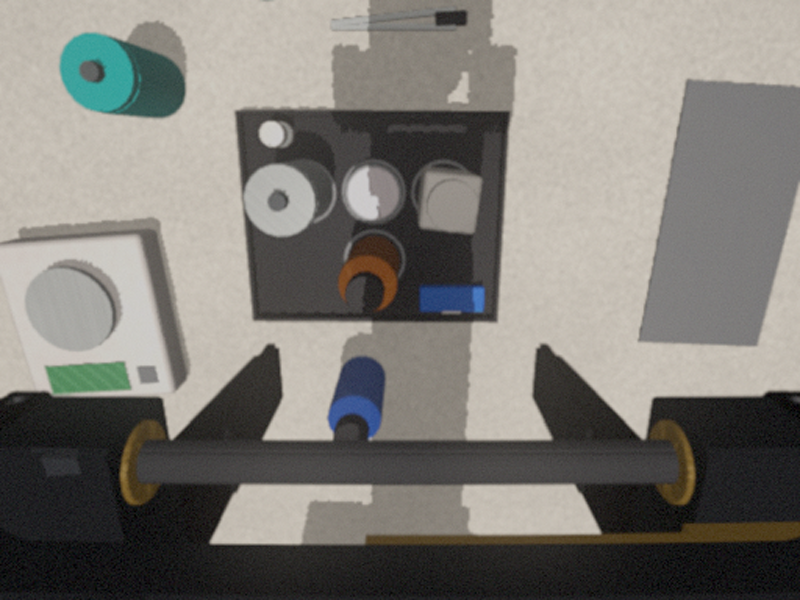

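The wrist view shows the tray at (237,111)–(496,320), the canister lid at (281,200), the flask cap at (451,201), the bottle cap near (366,292), the wafer box at (373,191), the pan at (69,306) and the mat on the right.

Run:
```python
from h import *
np.set_printoptions(precision=4,suppress=True)
s=512/800
W=load('w1')
def b(uv,z): return back(W,np.array(uv)*s,z)[:,:2]
t=b([(237,111),(508,112),(496,320),(254,320)],.014);print('tray',t.tolist(),t.mean(0))
m=b([(685,80),(822,88),(757,346),(640,342)],.003);print('mat',m.tolist(),m.mean(0))
print('can',b([(278,200)],.115),b([(280,200)],.105))
print('flask',b([(451,202)],.122),b([(425,170),(481,176),(476,234),(419,228)],.101).tolist())
print('bottle',b([(366,292)],.135)); print('wafer',b([(373,191)],.027)); print('pan',b([(70,307)],.06)); print('vial',b([(271,133)],.045))
print('slide',b([(421,286),(484,286),(485,312),(420,312)],.018).tolist())
C=np.array([.5585,.0285]);ex=np.array([.995,-.1]);ey=np.array([.1,.995])
for x,y in[(30,0),(30,72),(30,-72),(-42,0)]:print(x,y,C+x/1e3*ex+y/1e3*ey)
# refined pixel blobs: amber, white etc skipped
```

```text
tray [[0.6748556461709255, 0.1481149140659572], [0.6493446498218074, -0.11623786681057041], [0.4342139101386735, -0.0957001631465935], [0.45845001313891204, 0.170112451885126]] [0.5542 0.0266]
mat [[0.6650164499607302, -0.2947391233087436], [0.6468104640572239, -0.4348943680654543], [0.3700473755496705, -0.3984108572185909], [0.38803937853429993, -0.26125161163018745]] [ 0.5175 -0.3473]
can [[0.5939 0.095 ]] [[0.5929 0.096 ]]
flask [[ 0.58   -0.0465]] [[0.6059811829308339, -0.02816696094757942], [0.5968357463722265, -0.07468952216657018], [0.5480077772825069, -0.06791999993370755], [0.5577180033690587, -0.01903086883816688]]
bottle [[0.5143 0.0294]]
wafer [[0.5866 0.0228]]
pan [[0.5041 0.3372]]
vial [[0.6498 0.1102]]
slide [[0.4816903630944599, -0.016639902585859463], [0.4755566046992089, -0.08378567384579094], [0.4460614580976343, -0.08350762215154166], [0.4525069973811045, -0.013118319502601696]]
30 0 [0.5884 0.0255]
30 72 [0.5956 0.0971]
30 -72 [ 0.5812 -0.0461]
-42 0 [0.5167 0.0327]
```

>>> arm_command --dr '[[0,0,0.06],[0,0,0],[0,0,0],[0,0,0],[0,0,0],[0,0,0],[0,0,0],[0,0,0],[0,0,0],[0,0,0],[0,0,0],[0,0,0]]' --xyz '[[0,0,0],[0.04,0.032,0.09],[0.04,0.032,0.09],[0.04,0.032,0.09],[0.04,0.032,0.09],[0,0,0.09],[0,0,0.09],[0,0,0.09],[0,0,0.09],[0,0,0],[0,0,0],[0,0,0]]' --claw '[-1,-1,-1,-1,-1,-1,-1,-1,-1,-1,-1,-1]'

```text
time_s: 3.23
tcp_pos: [0.5785, -0.0505, 0.2004]
ee_rot: [0.0, 0.995, -0.097, 0.001]
force: [0.3, -0.3, -0.0]
finger_gap: 0.998
grasp_force: 0.0
```

>>> arm_command --dr '[[0,0,0],[0,0,0],[0,0,0],[0,0,0],[0,0,0],[0,0,0],[0,0,0],[0,0,0],[0,0,0],[0,0,0],[0,0,0],[0,0,0],[0,0,0],[0,0,0],[0,0,0],[0,0,0],[0,0,0],[0,0,0],[0,0,0]]' --xyz '[[0,-0.014,0],[0,0,0.058],[0,0,0.058],[0,0,0.058],[0,0,0.058],[0,0,0.058],[0,0,0.058],[0,0,0.058],[0,0,0.058],[0,0,0],[0,0,0],[0,0,0],[0,0,0],[0,0,0],[0,0,0],[0,0,0],[0,0,0],[0,0,0],[0,0,0]]' --claw '[-1,-1,-1,-1,-1,-1,-1,-1,-1,-1,-1,1,1,1,1,1,1,1,1]' --force 20

```text
time_s: 4.82
tcp_pos: [0.5789, -0.0462, 0.0832]
ee_rot: [-0.0, 0.995, -0.097, 0.0]
force: [0.3, 0.1, -0.1]
finger_gap: 0.528
grasp_force: 19.9
```

>>> arm_command --dr '[[0,0,0],[0,0,0],[0,0,0],[0,0,0],[0,0,0],[0,0,0],[0,0,0],[0,0,0],[0,0,0],[0,0,0],[0,0,0],[0,0,0],[0,0,0],[0,0,0],[0,0,0],[0,0,0],[0,0,0],[0,0,0],[0,0,0],[0,0,0]]' --xyz '[[0,0,-0.04],[0,0,-0.08],[0,0,-0.08],[0,0,-0.08],[0,0,-0.08],[0,0,-0.08],[0,0,-0.08],[0,0,-0.04],[0,0.064,0],[0,0.12,0],[0,0.12,0],[0,0.12,0],[0,0.12,0],[0,0.12,0],[0,0.12,0],[0,0.12,0],[0,0.12,0],[0,0.12,0],[0,0.08,0],[0,0,0]]' --claw '[1,1,1,1,1,1,1,1,1,1,1,1,1,1,1,1,1,1,1,1]'

```text
time_s: 6.48
tcp_pos: [0.5182, -0.3499, 0.2224]
ee_rot: [0.0, 0.995, -0.099, -0.001]
force: [-0.9, -0.1, -3.3]
finger_gap: 0.53
grasp_force: 20.0
```

>>> arm_command --dr '[[0,0,0],[0,0,0],[0,0,0],[0,0,0],[0,0,0],[0,0,0],[0,0,0],[0,0,0],[0,0,0],[0,0,0],[0,0,0],[0,0,0]]' --xyz '[[0,0,0],[0,0,0.08],[0,0,0.08],[0,0,0.08],[0,0,0.08],[0,0,0.08],[0,0,0.08],[0,0,0.04],[0,0,0.03],[0,0,0.013],[0,0,0],[0,0,0]]' --claw '[1,1,1,1,1,1,1,1,1,1,1,1]'

```text
time_s: 7.48
tcp_pos: [0.5204, -0.3468, 0.0836]
ee_rot: [0.0, 0.995, -0.097, 0.001]
force: [-0.1, 0.3, -1.5]
finger_gap: 0.525
grasp_force: 20.0
```

>>> arm_command --dr '[[0,0,0],[0,0,0],[0,0,0]]' --xyz '[[0,0,0.006],[0,0,0],[0,0,0]]' --claw '[1,1,1]'

```text
time_s: 7.73
tcp_pos: [0.52, -0.3469, 0.0817]
ee_rot: [0.0, 0.995, -0.097, 0.001]
force: [-0.2, 0.4, -1.9]
finger_gap: 0.524
grasp_force: 20.0
```

>>> arm_command --dr '[[0,0,0],[0,0,0],[0,0,0],[0,0,0],[0,0,0],[0,0,0],[0,0,0],[0,0,0],[0,0,0],[0,0,0],[0,0,0],[0,0,0],[0,0,0]]' --xyz '[[0,0,0],[0,0,0],[0,0,0],[0,0,0],[0,0,-0.02],[0,0,-0.06],[0,0,-0.08],[0,0,-0.08],[0,0,-0.08],[0,0,-0.08],[0,0,-0.08],[0,0,-0.08],[0,0,-0.04]]' --claw '[-1,-1,-1,-1,-1,-1,-1,-1,-1,-1,-1,-1,-1]'

```text
time_s: 8.82
tcp_pos: [0.5206, -0.3473, 0.2347]
ee_rot: [0.001, 0.995, -0.097, 0.002]
force: [-0.4, 0.6, 1.0]
finger_gap: 0.999
grasp_force: 0.0
```

>>> arm_command --dr '[[0,0,0],[0,0,0],[0,0,0],[0,0,0],[0,0,0],[0,0,0],[0,0,0],[0,0,0],[0,0,0],[0,0,0],[0,0,0],[0,0,0],[0,0,0],[0,0,0],[0,0,0],[0,0,0],[0,0,0]]' --xyz '[[0,-0.057,0],[0,-0.12,0],[0,-0.12,0],[0,-0.12,0],[-0.01,-0.12,0],[-0.01,-0.12,0],[-0.01,-0.12,0],[-0.01,-0.12,0],[-0.01,-0.12,0],[-0.01,-0.12,0],[0,-0.12,0],[0,-0.12,0],[0,-0.12,0],[0,-0.12,0],[0,-0.12,0],[0,-0.06,0],[0,0,0]]' --claw '[-1,-1,-1,-1,-1,-1,-1,-1,-1,-1,-1,-1,-1,-1,-1,-1,-1]'

```text
time_s: 10.23
tcp_pos: [0.591, 0.1004, 0.2294]
ee_rot: [-0.0, 0.995, -0.095, -0.001]
force: [0.1, -0.5, -0.4]
finger_gap: 1.003
grasp_force: 0.0
```

>>> arm_command --dr '[[0,0,0],[0,0,0],[0,0,0],[0,0,0],[0,0,0],[0,0,0],[0,0,0],[0,0,0],[0,0,0],[0,0,0],[0,0,0]]' --xyz '[[0,0,0],[0,0,0.07],[0,0,0.08],[0,0,0.08],[0,0,0.08],[0,0,0.08],[0,0,0.08],[0,0,0.08],[0,0,0.03],[0,0,0],[0,0,0]]' --claw '[-1,-1,-1,-1,-1,-1,-1,-1,-1,-1,-1]'

```text
time_s: 11.15
tcp_pos: [0.5917, 0.0963, 0.0859]
ee_rot: [0.0, 0.995, -0.098, -0.0]
force: [-0.2, -0.6, 0.6]
finger_gap: 0.999
grasp_force: 0.0
```

>>> arm_command --dr '[[0,0,0],[0,0,0],[0,0,0],[0,0,0],[0,0,0],[0,0,0],[0,0,0]]' --xyz '[[0,0,0],[0,0,0],[0,0,0],[0,0,0],[0,0,0],[0,0,0],[0,0,0]]' --claw '[1,1,1,1,1,1,1]' --force 25

```text
time_s: 11.73
tcp_pos: [0.5922, 0.0976, 0.0865]
ee_rot: [-0.0, 0.995, -0.097, 0.001]
force: [0.0, 2.6, 1.4]
finger_gap: 0.648
grasp_force: 25.0
```

>>> arm_command --dr '[[0,0,0],[0,0,0],[0,0,0],[0,0,0],[0,0,0],[0,0,0],[0,0,0],[0,0,0],[0,0,0]]' --xyz '[[0,0,-0.04],[0,0,-0.08],[0,0,-0.08],[0,0,-0.08],[0,0,-0.08],[0,0,-0.08],[0,0,-0.08],[0,0,-0.04],[0,0,0]]' --claw '[1,1,1,1,1,1,1,1,1]'

```text
time_s: 12.48
tcp_pos: [0.5931, 0.0971, 0.2291]
ee_rot: [-0.0, 0.995, -0.097, 0.002]
force: [0.4, 0.5, -1.6]
finger_gap: 0.649
grasp_force: 25.0
```

>>> arm_command --dr '[[0,0,0],[0,0,0],[0,0,0],[0,0,0],[0,0,0],[0,0,0],[0,0,0],[0,0,0],[0,0,0],[0,0,0],[0,0,0],[0,0,0],[0,0,0],[0,0,0],[0,0,0],[0,0,0],[0,0,0],[0,0,0]]' --xyz '[[0,0.058,0],[0.0295,0.12,0],[0.0295,0.12,0],[0.0295,0.12,0],[0.0295,0.12,0],[0.0295,0.12,0],[0.0295,0.12,0],[0.0295,0.12,0],[0.0295,0.12,0],[0.0295,0.12,0],[0.0295,0.12,0],[0.0295,0.12,0],[0.0295,0.12,0],[0.0295,0.12,0],[0.0295,0.12,0],[0,0.04,0],[0,0,0],[0,0,0]]' --claw '[1,1,1,1,1,1,1,1,1,1,1,1,1,1,1,1,1,1]'

```text
time_s: 13.98
tcp_pos: [0.6059, -0.3588, 0.2237]
ee_rot: [-0.001, 0.995, -0.098, -0.002]
force: [0.9, 0.3, -3.1]
finger_gap: 0.65
grasp_force: 25.0
```

>>> arm_command --dr '[[0,0,0],[0,0,0],[0,0,0],[0,0,0],[0,0,0],[0,0,0],[0,0,0],[0,0,0],[0,0,0],[0,0,0],[0,0,0]]' --xyz '[[0,0,0.08],[0,0,0.08],[0,0,0.08],[0,0,0.08],[0,0,0.08],[0,0,0.08],[0,0,0.04],[0,0,0.03],[0,0,0.016],[0,0,0],[0,0,0]]' --claw '[1,1,1,1,1,1,1,1,1,1,1]'

```text
time_s: 14.9
tcp_pos: [0.608, -0.359, 0.0857]
ee_rot: [0.001, 0.995, -0.097, 0.001]
force: [0.1, -0.3, -2.5]
finger_gap: 0.651
grasp_force: 25.0
```

>>> arm_command --dr '[[0,0,0],[0,0,0],[0,0,0],[0,0,0],[0,0,0],[0,0,0],[0,0,0],[0,0,0],[0,0,0],[0,0,0],[0,0,0],[0,0,0],[0,0,0],[0,0,0]]' --xyz '[[0,0,0.005],[0,0,0],[0,0,0],[0,0,0],[0,0,0],[0,0,-0.02],[0,0,-0.06],[0,0,-0.08],[0,0,-0.08],[0,0,-0.08],[0,0,-0.08],[0,0,-0.08],[0,0,-0.08],[0,0,-0.03]]' --claw '[1,1,-1,-1,-1,-1,-1,-1,-1,-1,-1,-1,-1,-1]'

```text
time_s: 16.07
tcp_pos: [0.6086, -0.3599, 0.2366]
ee_rot: [0.002, 0.995, -0.097, 0.003]
force: [0.6, -0.4, 0.5]
finger_gap: 0.997
grasp_force: 0.0
```

>>> arm_command --dr '[[0,0,0],[0,0,0],[0,0,0],[0,0,0],[0,0,0],[0,0,0],[0,0,0],[0,0,0],[0,0,0],[0,0,0],[0,0,0],[0,0,0],[0,0,0],[0,0,0],[0,0,0],[0,0,0]]' --xyz '[[0,-0.055,0],[-0.055,-0.11,0],[-0.055,-0.11,0],[-0.055,-0.11,0],[-0.055,-0.11,0],[-0.055,-0.11,0],[-0.055,-0.11,0],[-0.055,-0.11,0],[-0.055,-0.11,0],[-0.055,-0.11,0],[-0.055,-0.11,0],[-0.055,-0.11,0],[-0.055,-0.11,0],[0,-0.08,0],[0,0,0],[0,0,0]]' --claw '[-1,-1,-1,-1,-1,-1,-1,-1,-1,-1,-1,-1,-1,-1,-1,-1]'

```text
time_s: 17.4
tcp_pos: [0.5147, 0.0311, 0.2296]
ee_rot: [0.0, 0.995, -0.096, -0.001]
force: [-0.3, 0.5, -0.7]
finger_gap: 0.998
grasp_force: 0.0
```

>>> arm_command --dr '[[0,0,0],[0,0,0],[0,0,0],[0,0,0],[0,0,0],[0,0,0],[0,0,0],[0,0,0],[0,0,0],[0,0,0],[0,0,0],[0,0,0],[0,0,0],[0,0,0],[0,0,0],[0,0,0],[0,0,0],[0,0,0]]' --xyz '[[0,0,0.07],[0,0,0.08],[0,0,0.08],[0,0,0.08],[0,0,0.08],[0,0,0.08],[0,0,0.08],[0,0,0.03],[0,0,0],[0,0,0],[0,0,0],[0,0,0],[0,0,0],[0,0,0],[0,0,0],[0,0,0],[0,0,0],[0,0,0]]' --claw '[-1,-1,-1,-1,-1,-1,-1,-1,-1,-1,1,1,1,1,1,1,1,1]' --force 25

```text
time_s: 18.9
tcp_pos: [0.5159, 0.0301, 0.086]
ee_rot: [-0.0, 0.995, -0.097, 0.0]
force: [1.2, 2.1, 1.2]
finger_gap: 0.567
grasp_force: 24.9
```

>>> arm_command --dr '[[0,0,0],[0,0,0],[0,0,0],[0,0,0],[0,0,0],[0,0,0],[0,0,0],[0,0,0],[0,0,0]]' --xyz '[[0,0,-0.04],[0,0,-0.08],[0,0,-0.08],[0,0,-0.08],[0,0,-0.08],[0,0,-0.08],[0,0,-0.08],[0,0,-0.04],[0,0,0]]' --claw '[1,1,1,1,1,1,1,1,1]'

```text
time_s: 19.65
tcp_pos: [0.5169, 0.0297, 0.2287]
ee_rot: [0.0, 0.995, -0.097, 0.002]
force: [0.5, 0.2, -1.7]
finger_gap: 0.564
grasp_force: 24.8
```

>>> arm_command --dr '[[0,0,0],[0,0,0],[0,0,0],[0,0,0],[0,0,0],[0,0,0],[0,0,0],[0,0,0],[0,0,0],[0,0,0],[0,0,0],[0,0,0],[0,0,0],[0,0,0],[0,0,0],[0,0,0]]' --xyz '[[0,0.06,0],[-0.005,0.115,0],[-0.005,0.115,0],[-0.005,0.115,0],[-0.005,0.115,0],[-0.005,0.115,0],[-0.005,0.115,0],[-0.005,0.115,0],[-0.005,0.115,0],[-0.005,0.115,0],[-0.005,0.115,0],[-0.005,0.115,0],[0,0.115,0],[0,0.05,0],[0,0,0],[0,0,0]]' --claw '[1,1,1,1,1,1,1,1,1,1,1,1,1,1,1,1]'

```text
time_s: 20.98
tcp_pos: [0.4295, -0.3325, 0.2241]
ee_rot: [-0.001, 0.995, -0.098, -0.001]
force: [0.4, 0.8, -3.2]
finger_gap: 0.572
grasp_force: 24.8
```

>>> arm_command --dr '[[0,0,0],[0,0,0],[0,0,0],[0,0,0],[0,0,0],[0,0,0],[0,0,0],[0,0,0],[0,0,0],[0,0,0],[0,0,0]]' --xyz '[[0,0,0.08],[0,0,0.08],[0,0,0.08],[0,0,0.08],[0,0,0.08],[0,0,0.08],[0,0,0.04],[0,0,0.03],[0,0,0.016],[0,0,0],[0,0,0]]' --claw '[1,1,1,1,1,1,1,1,1,1,1]'

```text
time_s: 21.9
tcp_pos: [0.4309, -0.3333, 0.0852]
ee_rot: [0.001, 0.995, -0.097, 0.001]
force: [-0.1, -0.7, -1.4]
finger_gap: 0.566
grasp_force: 24.9
```

>>> arm_command --dr '[[0,0,0],[0,0,0],[0,0,0],[0,0,0],[0,0,0],[0,0,0],[0,0,0],[0,0,0],[0,0,0],[0,0,0],[0,0,0],[0,0,0],[0,0,0],[0,0,0]]' --xyz '[[0,0,0.005],[0,0,0],[0,0,0],[0,0,0],[0,0,0],[0,0,-0.02],[0,0,-0.06],[0,0,-0.08],[0,0,-0.08],[0,0,-0.08],[0,0,-0.08],[0,0,-0.08],[0,0,-0.08],[0,0,-0.03]]' --claw '[1,1,-1,-1,-1,-1,-1,-1,-1,-1,-1,-1,-1,-1]'

```text
time_s: 23.07
tcp_pos: [0.4312, -0.334, 0.2346]
ee_rot: [0.002, 0.995, -0.097, 0.002]
force: [0.8, -0.1, 0.3]
finger_gap: 1.003
grasp_force: 0.0
```

>>> arm_command --dr '[[0,0,0],[0,0,0],[0,0,0],[0,0,0],[0,0,0],[0,0,0],[0,0,0],[0,0,0],[0,0,0],[0,0,0],[0,0,0],[0,0,0],[0,0,0],[0,0,0],[0,0,0],[0,0,0],[0,0,0]]' --xyz '[[0,-0.046,0],[0.028,-0.115,0],[0.028,-0.115,0],[0.028,-0.115,0],[0.028,-0.115,0],[0.028,-0.115,0],[0.028,-0.115,0],[0.028,-0.115,0],[0.028,-0.115,0],[0.028,-0.115,0],[0.028,-0.115,0],[0.028,-0.115,0],[0.028,-0.115,0],[0,-0.09,0],[0,0,0],[0,0,0],[0,0,0]]' --claw '[-1,-1,-1,-1,-1,-1,-1,-1,-1,-1,-1,-1,-1,-1,-1,-1,-1]'

```text
time_s: 24.48
tcp_pos: [0.5849, 0.0227, 0.2291]
ee_rot: [0.0, 0.995, -0.097, -0.001]
force: [-0.1, -0.2, -0.7]
finger_gap: 1.001
grasp_force: 0.0
```

Run:
```python
from h import *
snap('wrist','w2');snap('top','t2')
a=cv2.imread('pics/w2.png');b=cv2.imread('pics/t2.png')
cv2.imwrite('pics/m2.png',np.hstack([cv2.resize(a,(400,300),interpolation=cv2.INTER_AREA),cv2.resize(b,(400,300),interpolation=cv2.INTER_AREA)]))
cv2.imwrite('pics/w2b.png',cv2.resize(a,(800,600),interpolation=cv2.INTER_CUBIC))
```

```text
(no output)
```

View pics/w2b.png

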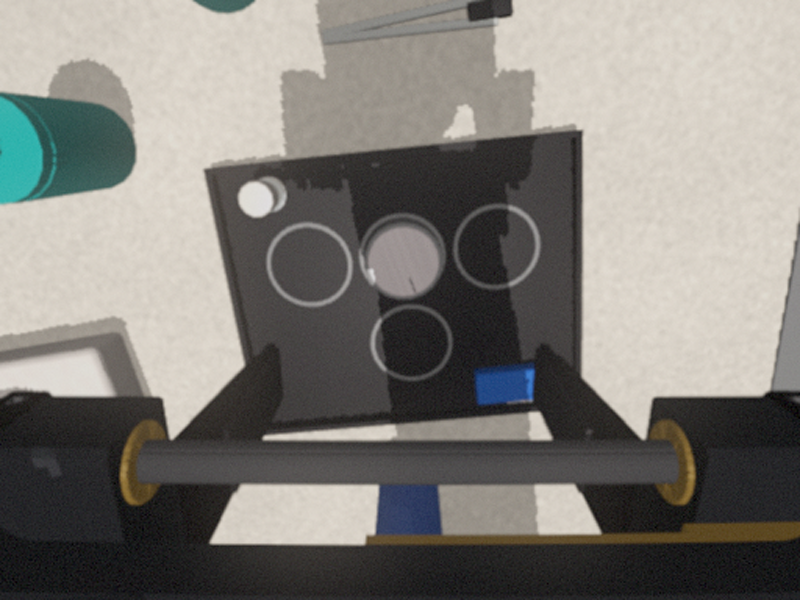

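View pics/m2.png

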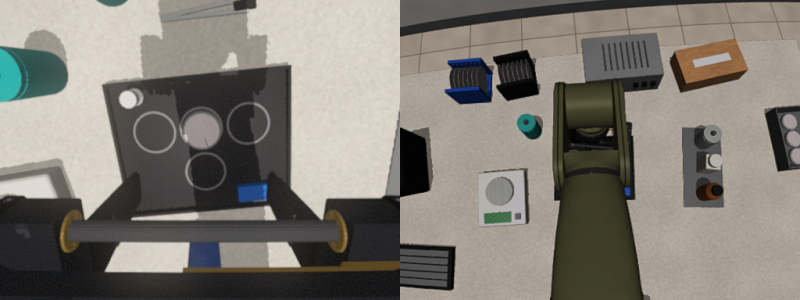

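The tray now holds only the vial, the slide box and the wafer box, whose lid is at (404,260). The three containers stand on the mat. The empty circles are at (310,264), (497,246) and (411,343).

Run:
```python
from h import *
np.set_printoptions(precision=4,suppress=True)
W=load('w2');s=.64
b=lambda uv,z: back(W,np.array(uv)*s,z)[:,:2]
print('wafer',b([(404,260)],.027), 'circ',b([(310,264),(403,256),(497,246),(411,343)],.005).tolist())
# pan by ellipse edges in top image t2
for f in('top0','t2'):
    c=load(f); g=cv2.cvtColor(c['pixels'],cv2.COLOR_RGB2HSV)
    roi=cv2.cvtColor(c['pixels'],cv2.COLOR_RGB2GRAY)[210:280,95:165]
    m=((roi<185)&(roi>90)).astype(np.uint8)
    n,l,st,ce=cv2.connectedComponentsWithStats(m); i=l[34,32]
    print(f,st[i],ce[i]+[95,210],back(c,[ce[i]+[95,210]],.06))
```

```text
wafer [[0.5857 0.0226]] circ [[0.5915746806151362, 0.09536945209757686], [0.5838489310367099, 0.023851977570032767], [0.577637116397133, -0.048007221838178606], [0.5120481194238955, 0.03156318294802906]]
top0 [   0    0   70   70 4207] [127.2596 242.497 ] [[0.5083 0.3382 0.06  ]]
t2 [   0    0   70   70 4369] [127.474  243.3133] [[0.5062 0.3378 0.06  ]]
```

>>> arm_command --dr '[[0,0,0],[0,0,0],[0,0,0],[0,0,0],[0,0,0],[0,0,0],[0,0,0],[0,0,0],[0,0,0],[0,0,0],[0,0,0],[0,0,0],[0,0,0]]' --xyz '[[0,0,0.07],[0,0,0.08],[0,0,0.08],[0,0,0.08],[0,0,0.08],[0,0,0.08],[0,0,0.08],[0,0,0.08],[0,0,0.08],[0,0,0.05],[0,0,0.03],[0,0,0],[0,0,0]]' --claw '[-1,-1,-1,-1,-1,-1,-1,-1,-1,-1,-1,-1,-1]'

```text
time_s: 25.67
tcp_pos: [0.5861, 0.0222, 0.0333]
ee_rot: [0.0, 0.995, -0.097, 0.0]
force: [0.2, 0.1, 0.3]
finger_gap: 0.996
grasp_force: 0.0
```

>>> arm_command --dr '[[0,0,0],[0,0,0],[0,0,0],[0,0,0],[0,0,0],[0,0,0],[0,0,0],[0,0,0],[0,0,0]]' --xyz '[[0,0,0.008],[0,0,0],[0,0,0],[0,0,0],[0,0,0],[0,0,0],[0,0,0],[0,0,0],[0,0,0]]' --claw '[-1,-1,1,1,1,1,1,1,1]' --force 15

```text
time_s: 26.42
tcp_pos: [0.5859, 0.0227, 0.031]
ee_rot: [-0.0, 0.995, -0.097, 0.0]
force: [0.4, 0.7, 0.0]
finger_gap: 0.609
grasp_force: 15.0
```

>>> arm_command --dr '[[0,0,0],[0,0,0],[0,0,0],[0,0,0],[0,0,0],[0,0,0],[0,0,0],[0,0,0],[0,0,0]]' --xyz '[[0,0,-0.04],[0,0,-0.08],[0,0,-0.08],[0,0,-0.08],[0,0,-0.08],[0,0,-0.08],[0,0,-0.08],[0,0,-0.04],[0,0,0]]' --claw '[1,1,1,1,1,1,1,1,1]'

```text
time_s: 27.17
tcp_pos: [0.5876, 0.0225, 0.1747]
ee_rot: [-0.0, 0.995, -0.097, 0.003]
force: [-0.1, -0.2, 0.3]
finger_gap: 0.605
grasp_force: 15.0
```

>>> arm_command --dr '[[0,0,0],[0,0,0],[0,0,0],[0,0,0],[0,0,0],[0,0,0],[0,0,0],[0,0,0],[0,0,0],[0,0,0],[0,0,0],[0,0,0],[0,0,0],[0,0,0],[0,0,0]]' --xyz '[[-0.026,-0.05,0],[-0.05,-0.1,0],[-0.05,-0.1,0],[-0.05,-0.1,0],[-0.05,-0.1,0],[-0.05,-0.1,0],[-0.05,-0.1,0],[-0.05,-0.1,0],[-0.05,-0.1,0],[-0.05,-0.1,0],[-0.05,-0.1,0],[-0.04,-0.126,0],[0,0,0],[0,0,0],[0,0,0]]' --claw '[1,1,1,1,1,1,1,1,1,1,1,1,1,1,1]'

```text
time_s: 28.42
tcp_pos: [0.5026, 0.3382, 0.1691]
ee_rot: [0.001, 0.995, -0.097, -0.001]
force: [0.2, 0.3, -0.7]
finger_gap: 0.607
grasp_force: 15.0
```

Run:
```python
from h import *
snap('wrist','w3');print(sensors.get_state()['tcp_pos'])
a=cv2.imread('pics/w3.png')
cv2.imwrite('pics/w3b.png',cv2.resize(a,(800,600),interpolation=cv2.INTER_CUBIC))
```

```text
[0.50303062 0.33773396 0.16949144]
```

View pics/w3b.png

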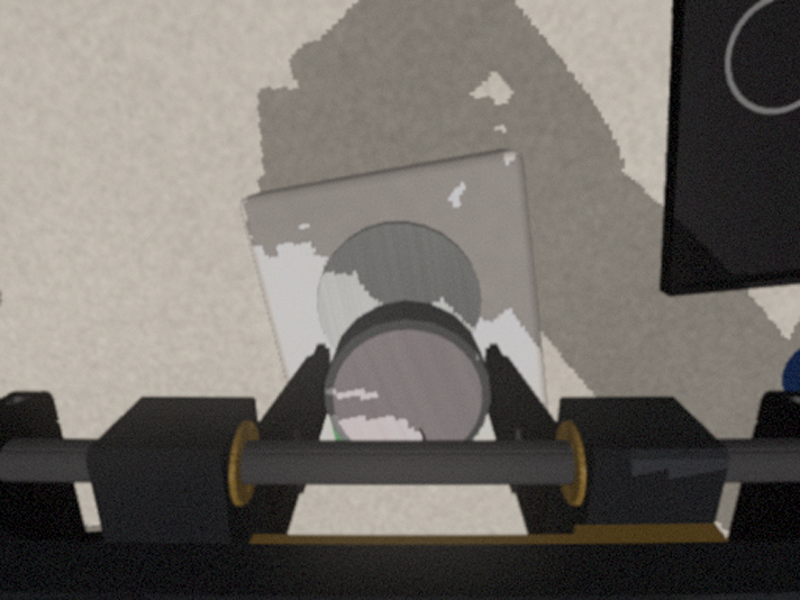

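The wafer box is held level. The pan is visible behind it, with its left edge at (317,297), right edge at (481,290) and rear edge at (400,221).

Run:
```python
from h import *
from scipy.optimize import least_squares
np.set_printoptions(precision=4,suppress=True)
W=load('w3');s=.64
p=back(W,np.array([(317,297),(481,290),(400,221),(340,246),(456,243),(322,273),(474,268)])*s,.06)[:,:2]
r=least_squares(lambda v:np.hypot(*(p-v).T)-.045,[.5,.34]);print(r.x,r.fun)
h=back(W,np.array([(244,201),(519,151)])*s,.042)[:,:2];print(h, h.mean(0), np.diff(h,axis=0))
```

```text
[0.501  0.3406] [-0.0001 -0.0001  0.0003 -0.0002  0.0001 -0.0001 -0.0003]
[[0.5701 0.414 ]
 [0.5672 0.2623]] [0.5687 0.3382] [[-0.0029 -0.1517]]
```

>>> arm_command --dr '[[0,0,0],[0,0,0],[0,0,0],[0,0,0],[0,0,0],[0,0,0],[0,0,0],[0,0,0],[0,0,0],[0,0,0]]' --xyz '[[-0.006,-0.008,0],[0,0,0.05],[0,0,0.06],[0,0,0.06],[0,0,0.06],[0,0,0.05],[0,0,0.03],[0,0,0.015],[0,0,0],[0,0,0]]' --claw '[1,1,1,1,1,1,1,1,1,1]'

```text
time_s: 29.3
tcp_pos: [0.5031, 0.3408, 0.09]
ee_rot: [-0.0, 0.995, -0.097, 0.0]
force: [-0.6, 0.4, -0.2]
finger_gap: 0.607
grasp_force: 15.0
```

Bottom is about 4 mm above the pan; lower 3.5 mm more and release.

>>> arm_command --dr '[[0,0,0],[0,0,0],[0,0,0],[0,0,0]]' --xyz '[[-0.004,0,0.008],[0,0,0.005],[0,0,0],[0,0,0]]' --claw '[1,1,1,1]'

```text
time_s: 29.63
tcp_pos: [0.5019, 0.341, 0.0868]
ee_rot: [-0.0, 0.995, -0.097, 0.0]
force: [-0.0, 0.3, -0.5]
finger_gap: 0.606
grasp_force: 15.0
```

>>> arm_command --dr '[[0,0,0],[0,0,0],[0,0,0],[0,0,0],[0,0,0],[0,0,0],[0,0,0],[0,0,0],[0,0,0],[0,0,0],[0,0,0],[0,0,0],[0,0,0],[0,0,0],[0,0,0],[0,0,0]]' --xyz '[[0,0,0.003],[0,0,0],[0,0,0],[0,0,0],[0,0,0],[0,0,0],[0,0,-0.02],[0,0,-0.06],[0,0,-0.08],[0,0,-0.08],[0,0,-0.08],[0,0,-0.08],[0,0,-0.08],[0,0,-0.08],[0,0,-0.04],[0,0,0]]' --claw '[1,1,-1,-1,-1,-1,-1,-1,-1,-1,-1,-1,-1,-1,-1,-1]'

```text
time_s: 30.97
tcp_pos: [0.5031, 0.3417, 0.2395]
ee_rot: [-0.002, 0.995, -0.097, 0.003]
force: [0.2, -0.1, 1.2]
finger_gap: 1.0
grasp_force: 0.0
```

Run:
```python
from h import *
snap('wrist','w4');print(sensors.get_state()['tcp_pos'])
a=cv2.imread('pics/w4.png')
cv2.imwrite('pics/w4b.png',cv2.resize(a,(800,600),interpolation=cv2.INTER_CUBIC))
```

```text
[0.50231945 0.34122523 0.237158  ]
```

View pics/w4b.png

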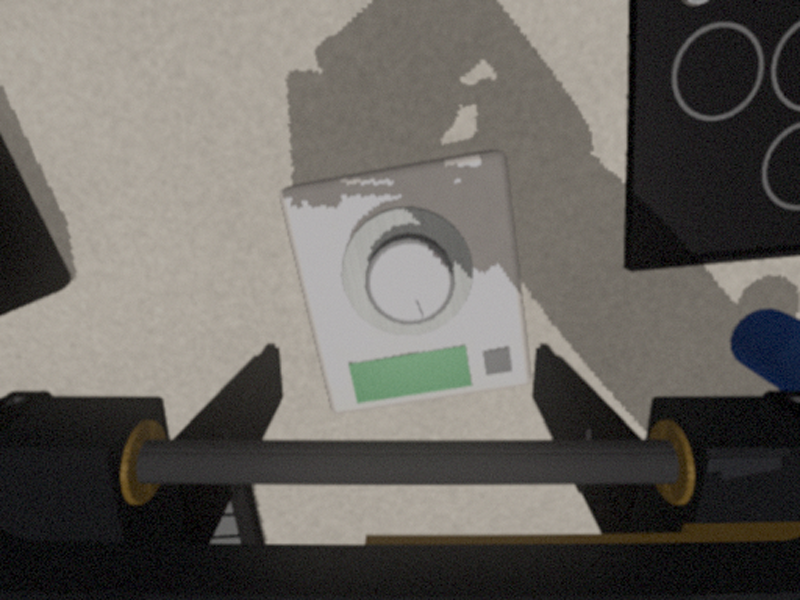

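The wafer box's lid is at (410,281) and the pan's centre is about (407.5,271). I'll check the offset with heights included.

Run:
```python
from h import *
W=load('w4');s=.64
print(back(W,np.array([(407.5,271)])*s,.06),back(W,np.array([(410.5,281)])*s,.082))
```

```text
[[0.50239694 0.34021995 0.06      ]] [[0.50097438 0.33851962 0.082     ]]
```

>>> arm_command --dr '[[0,0,0],[0,0,0],[0,0,0],[0,0,0],[0,0,0],[0,0,0],[0,0,0],[0,0,0],[0,0,0],[0,0,0],[0,0,0],[0,0,0],[0,0,0],[0,0,0],[0,0,0],[0,0,0],[0,0,0],[0,0,0],[0,0,0],[0,0,0]]' --xyz '[[0,0.06,0],[0.0142,0.145,0],[0.0142,0.145,0],[0.0142,0.145,0],[0.0142,0.145,0],[0.0142,0.145,0],[0.0142,0.145,0],[0.0142,0.145,0],[0.0142,0.145,0],[0.0142,0.145,0],[0.0142,0.145,0],[0.0142,0.145,0],[0.0142,0.145,0],[0.0142,0.145,0],[0.0142,0.145,0],[0.0142,0.145,0],[0.0142,0.145,0],[0.0142,0.145,0],[0,0.12,0],[0,0.055,0]]' --claw '[-1,-1,-1,-1,-1,-1,-1,-1,-1,-1,-1,-1,-1,-1,-1,-1,-1,-1,-1,-1]'

```text
time_s: 32.68
tcp_pos: [0.428, -0.3356, 0.2333]
ee_rot: [-0.001, 0.995, -0.099, -0.002]
force: [0.1, 0.2, 0.2]
finger_gap: 0.994
grasp_force: 0.0
```

>>> arm_command --dr '[[0,0,0],[0,0,0],[0,0,0]]' --xyz '[[0,0,0],[0,0,0],[0,0,0]]' --claw '[-1,-1,-1]'

```text
time_s: 32.93
tcp_pos: [0.4301, -0.3318, 0.2346]
ee_rot: [-0.001, 0.995, -0.097, -0.001]
force: [-0.0, -0.1, 0.1]
finger_gap: 1.0
grasp_force: 0.0
```

>>> arm_command --dr '[[0,0,0],[0,0,0],[0,0,0],[0,0,0],[0,0,0],[0,0,0],[0,0,0],[0,0,0],[0,0,0],[0,0,0],[0,0,0],[0,0,0],[0,0,0],[0,0,0],[0,0,0],[0,0,0],[0,0,0],[0,0,0]]' --xyz '[[0,0,0.08],[0,0,0.08],[0,0,0.08],[0,0,0.08],[0,0,0.08],[0,0,0.08],[0,0,0.08],[0,0,0.04],[0,0,0],[0,0,0],[0,0,0],[0,0,0],[0,0,0],[0,0,0],[0,0,0],[0,0,0],[0,0,0],[0,0,0]]' --claw '[-1,-1,-1,-1,-1,-1,-1,-1,-1,-1,1,1,1,1,1,1,1,1]' --force 25

```text
time_s: 34.43
tcp_pos: [0.4305, -0.333, 0.0858]
ee_rot: [-0.0, 0.995, -0.097, 0.0]
force: [0.4, 0.6, 1.3]
finger_gap: 0.564
grasp_force: 25.0
```

>>> arm_command --dr '[[0,0,0],[0,0,0],[0,0,0],[0,0,0],[0,0,0],[0,0,0],[0,0,0],[0,0,0],[0,0,0]]' --xyz '[[0,0,-0.04],[0,0,-0.08],[0,0,-0.08],[0,0,-0.08],[0,0,-0.08],[0,0,-0.08],[0,0,-0.08],[0,0,-0.04],[0,0,0]]' --claw '[1,1,1,1,1,1,1,1,1]'

```text
time_s: 35.18
tcp_pos: [0.4315, -0.334, 0.2289]
ee_rot: [0.002, 0.995, -0.097, 0.002]
force: [1.1, -0.4, -3.0]
finger_gap: 0.565
grasp_force: 25.0
```

>>> arm_command --dr '[[0,0,0],[0,0,0],[0,0,0],[0,0,0],[0,0,0],[0,0,0],[0,0,0],[0,0,0],[0,0,0],[0,0,0],[0,0,0],[0,0,0],[0,0,0],[0,0,0],[0,0,0],[0,0,0]]' --xyz '[[0,-0.06,0],[0.005,-0.115,0],[0.005,-0.115,0],[0.005,-0.115,0],[0.005,-0.115,0],[0.005,-0.115,0],[0.005,-0.115,0],[0.005,-0.115,0],[0.005,-0.115,0],[0.005,-0.115,0],[0.005,-0.115,0],[0.005,-0.115,0],[0,-0.115,0],[0,-0.05,0],[0,0,0],[0,0,0]]' --claw '[1,1,1,1,1,1,1,1,1,1,1,1,1,1,1,1]'

```text
time_s: 36.52
tcp_pos: [0.515, 0.0302, 0.2241]
ee_rot: [0.0, 0.995, -0.096, -0.001]
force: [0.8, -0.0, -2.9]
finger_gap: 0.565
grasp_force: 25.0
```

>>> arm_command --dr '[[0,0,0],[0,0,0],[0,0,0],[0,0,0],[0,0,0],[0,0,0],[0,0,0],[0,0,0],[0,0,0],[0,0,0],[0,0,0]]' --xyz '[[0,0,0.06],[0,0,0.08],[0,0,0.08],[0,0,0.08],[0,0,0.08],[0,0,0.08],[0,0,0.05],[0,0,0.03],[0,0,0.01],[0,0,0],[0,0,0]]' --claw '[1,1,1,1,1,1,1,1,1,1,1]'

```text
time_s: 37.43
tcp_pos: [0.5168, 0.0295, 0.0891]
ee_rot: [0.0, 0.995, -0.097, 0.001]
force: [0.7, 0.4, -2.3]
finger_gap: 0.563
grasp_force: 25.0
```

>>> arm_command --dr '[[0,0,0],[0,0,0],[0,0,0],[0,0,0],[0,0,0],[0,0,0],[0,0,0],[0,0,0],[0,0,0],[0,0,0],[0,0,0],[0,0,0],[0,0,0],[0,0,0]]' --xyz '[[0,0,0.004],[0,0,0],[0,0,0],[0,0,0],[0,0,0],[0,0,-0.02],[0,0,-0.06],[0,0,-0.08],[0,0,-0.08],[0,0,-0.08],[0,0,-0.08],[0,0,-0.08],[0,0,-0.08],[0,0,-0.03]]' --claw '[1,1,-1,-1,-1,-1,-1,-1,-1,-1,-1,-1,-1,-1]'

```text
time_s: 38.6
tcp_pos: [0.5175, 0.0297, 0.2389]
ee_rot: [-0.0, 0.995, -0.097, 0.003]
force: [0.5, 0.3, 0.2]
finger_gap: 1.005
grasp_force: 0.0
```

>>> arm_command --dr '[[0,0,0],[0,0,0],[0,0,0],[0,0,0],[0,0,0],[0,0,0],[0,0,0],[0,0,0],[0,0,0],[0,0,0],[0,0,0],[0,0,0],[0,0,0],[0,0,0],[0,0,0],[0,0,0],[0,0,0]]' --xyz '[[0,0.055,0],[0.055,0.11,0],[0.055,0.11,0],[0.055,0.11,0],[0.055,0.11,0],[0.055,0.11,0],[0.055,0.11,0],[0.055,0.11,0],[0.055,0.11,0],[0.055,0.11,0],[0.055,0.11,0],[0.055,0.11,0],[0.055,0.11,0],[0,0.08,0],[0,0,0],[0,0,0],[0,0,0]]' --claw '[-1,-1,-1,-1,-1,-1,-1,-1,-1,-1,-1,-1,-1,-1,-1,-1,-1]'

```text
time_s: 40.02
tcp_pos: [0.6074, -0.3583, 0.2341]
ee_rot: [-0.0, 0.995, -0.097, -0.0]
force: [0.0, -0.1, -0.1]
finger_gap: 1.001
grasp_force: 0.0
```

>>> arm_command --dr '[[0,0,0],[0,0,0],[0,0,0],[0,0,0],[0,0,0],[0,0,0],[0,0,0],[0,0,0],[0,0,0],[0,0,0],[0,0,0],[0,0,0],[0,0,0],[0,0,0],[0,0,0],[0,0,0],[0,0,0],[0,0,0]]' --xyz '[[0,0,0.08],[0,0,0.08],[0,0,0.08],[0,0,0.08],[0,0,0.08],[0,0,0.08],[0,0,0.08],[0,0,0.04],[0,0,0],[0,0,0],[0,0,0],[0,0,0],[0,0,0],[0,0,0],[0,0,0],[0,0,0],[0,0,0],[0,0,0]]' --claw '[-1,-1,-1,-1,-1,-1,-1,-1,-1,-1,1,1,1,1,1,1,1,1]' --force 25

```text
time_s: 41.52
tcp_pos: [0.6077, -0.3591, 0.0851]
ee_rot: [0.0, 0.995, -0.097, 0.0]
force: [-0.4, 0.1, 1.0]
finger_gap: 0.649
grasp_force: 25.0
```

>>> arm_command --dr '[[0,0,0],[0,0,0],[0,0,0],[0,0,0],[0,0,0],[0,0,0],[0,0,0],[0,0,0],[0,0,0]]' --xyz '[[0,0,-0.04],[0,0,-0.08],[0,0,-0.08],[0,0,-0.08],[0,0,-0.08],[0,0,-0.08],[0,0,-0.08],[0,0,-0.04],[0,0,0]]' --claw '[1,1,1,1,1,1,1,1,1]'

```text
time_s: 42.27
tcp_pos: [0.6086, -0.3598, 0.2283]
ee_rot: [0.001, 0.995, -0.097, 0.002]
force: [0.0, 0.8, -1.4]
finger_gap: 0.649
grasp_force: 25.0
```

>>> arm_command --dr '[[0,0,0],[0,0,0],[0,0,0],[0,0,0],[0,0,0],[0,0,0],[0,0,0],[0,0,0],[0,0,0],[0,0,0],[0,0,0],[0,0,0],[0,0,0],[0,0,0],[0,0,0],[0,0,0],[0,0,0],[0,0,0]]' --xyz '[[0,-0.058,0],[-0.0295,-0.12,0],[-0.0295,-0.12,0],[-0.0295,-0.12,0],[-0.0295,-0.12,0],[-0.0295,-0.12,0],[-0.0295,-0.12,0],[-0.0295,-0.12,0],[-0.0295,-0.12,0],[-0.0295,-0.12,0],[-0.0295,-0.12,0],[-0.0295,-0.12,0],[-0.0295,-0.12,0],[-0.0295,-0.12,0],[-0.0295,-0.12,0],[0,-0.04,0],[0,0,0],[0,0,0]]' --claw '[1,1,1,1,1,1,1,1,1,1,1,1,1,1,1,1,1,1]'

```text
time_s: 43.77
tcp_pos: [0.5912, 0.0975, 0.2228]
ee_rot: [0.001, 0.995, -0.096, -0.001]
force: [0.4, -0.9, -2.0]
finger_gap: 0.649
grasp_force: 25.0
```

>>> arm_command --dr '[[0,0,0],[0,0,0],[0,0,0],[0,0,0],[0,0,0],[0,0,0],[0,0,0],[0,0,0],[0,0,0],[0,0,0],[0,0,0]]' --xyz '[[0,0,0.06],[0,0,0.08],[0,0,0.08],[0,0,0.08],[0,0,0.08],[0,0,0.08],[0,0,0.05],[0,0,0.03],[0,0,0.01],[0,0,0],[0,0,0]]' --claw '[1,1,1,1,1,1,1,1,1,1,1]'

```text
time_s: 44.68
tcp_pos: [0.5929, 0.0968, 0.0879]
ee_rot: [-0.0, 0.995, -0.097, 0.001]
force: [0.0, -0.9, -1.0]
finger_gap: 0.649
grasp_force: 25.0
```

>>> arm_command --dr '[[0,0,0],[0,0,0],[0,0,0],[0,0,0],[0,0,0],[0,0,0],[0,0,0],[0,0,0],[0,0,0],[0,0,0],[0,0,0],[0,0,0],[0,0,0],[0,0,0]]' --xyz '[[0,0,0.003],[0,0,0],[0,0,0],[0,0,0],[0,0,0],[0,0,-0.02],[0,0,-0.06],[0,0,-0.08],[0,0,-0.08],[0,0,-0.08],[0,0,-0.08],[0,0,-0.08],[0,0,-0.08],[0,0,-0.03]]' --claw '[1,1,-1,-1,-1,-1,-1,-1,-1,-1,-1,-1,-1,-1]'

```text
time_s: 45.85
tcp_pos: [0.5937, 0.0972, 0.2384]
ee_rot: [-0.001, 0.995, -0.097, 0.003]
force: [-0.0, 0.1, -0.2]
finger_gap: 0.999
grasp_force: 0.0
```

>>> arm_command --dr '[[0,0,0],[0,0,0],[0,0,0],[0,0,0],[0,0,0],[0,0,0],[0,0,0],[0,0,0],[0,0,0],[0,0,0],[0,0,0],[0,0,0],[0,0,0],[0,0,0],[0,0,0],[0,0,0],[0,0,0],[0,0,0]]' --xyz '[[0,0.058,0],[0,0.12,0],[0,0.12,0],[0,0.12,0],[0.01,0.12,0],[0.01,0.12,0],[0.01,0.12,0],[0.01,0.12,0],[0.01,0.12,0],[0.01,0.12,0],[0,0.12,0],[0,0.12,0],[0,0.12,0],[0,0.12,0],[0,0.12,0],[0,0.06,0],[0,0,0],[0,0,0]]' --claw '[-1,-1,-1,-1,-1,-1,-1,-1,-1,-1,-1,-1,-1,-1,-1,-1,-1,-1]'

```text
time_s: 47.35
tcp_pos: [0.5191, -0.3471, 0.2326]
ee_rot: [-0.001, 0.995, -0.098, -0.001]
force: [0.4, 0.5, 0.2]
finger_gap: 0.999
grasp_force: 0.0
```

>>> arm_command --dr '[[0,0,0],[0,0,0],[0,0,0],[0,0,0],[0,0,0],[0,0,0],[0,0,0],[0,0,0],[0,0,0],[0,0,0],[0,0,0],[0,0,0],[0,0,0],[0,0,0],[0,0,0],[0,0,0],[0,0,0],[0,0,0]]' --xyz '[[0,0,0.08],[0,0,0.08],[0,0,0.08],[0,0,0.08],[0,0,0.08],[0,0,0.08],[0,0,0.08],[0,0,0.04],[0,0,0],[0,0,0],[0,0,0],[0,0,0],[0,0,0],[0,0,0],[0,0,0],[0,0,0],[0,0,0],[0,0,0]]' --claw '[-1,-1,-1,-1,-1,-1,-1,-1,-1,-1,1,1,1,1,1,1,1,1]' --force 20

```text
time_s: 48.85
tcp_pos: [0.52, -0.3469, 0.084]
ee_rot: [-0.0, 0.995, -0.097, 0.0]
force: [0.1, -0.2, -0.5]
finger_gap: 0.525
grasp_force: 20.0
```

>>> arm_command --dr '[[0,0,0],[0,0,0],[0,0,0],[0,0,0],[0,0,0],[0,0,0],[0,0,0],[0,0,0],[0,0,0]]' --xyz '[[0,0,-0.04],[0,0,-0.08],[0,0,-0.08],[0,0,-0.08],[0,0,-0.08],[0,0,-0.08],[0,0,-0.08],[0,0,-0.04],[0,0,0]]' --claw '[1,1,1,1,1,1,1,1,1]'

```text
time_s: 49.6
tcp_pos: [0.5211, -0.3478, 0.2276]
ee_rot: [0.002, 0.995, -0.097, 0.002]
force: [0.9, 0.3, -1.4]
finger_gap: 0.521
grasp_force: 20.0
```

>>> arm_command --dr '[[0,0,0],[0,0,0],[0,0,0],[0,0,0],[0,0,0],[0,0,0],[0,0,0],[0,0,0],[0,0,0],[0,0,0],[0,0,0],[0,0,0],[0,0,0]]' --xyz '[[0,-0.064,0],[0,-0.12,0],[0,-0.12,0],[0,-0.12,0],[0,-0.12,0],[0,-0.12,0],[0,-0.12,0],[0,-0.12,0],[0,-0.12,0],[0,-0.12,0],[0,-0.08,0],[0,0,0],[0,0,0]]' --claw '[1,1,1,1,1,1,1,1,1,1,1,1,1]'

```text
time_s: 50.68
tcp_pos: [0.5781, -0.0451, 0.2219]
ee_rot: [0.0, 0.995, -0.096, -0.002]
force: [0.1, -0.6, -2.6]
finger_gap: 0.521
grasp_force: 20.0
```

>>> arm_command --dr '[[0,0,0],[0,0,0],[0,0,0],[0,0,0],[0,0,0],[0,0,0],[0,0,0],[0,0,0],[0,0,0],[0,0,0],[0,0,0]]' --xyz '[[0,0,0.06],[0,0,0.08],[0,0,0.08],[0,0,0.08],[0,0,0.08],[0,0,0.08],[0,0,0.05],[0,0,0.03],[0,0,0.01],[0,0,0],[0,0,0]]' --claw '[1,1,1,1,1,1,1,1,1,1,1]'

```text
time_s: 51.6
tcp_pos: [0.5797, -0.047, 0.0872]
ee_rot: [0.0, 0.995, -0.097, 0.001]
force: [0.1, -0.1, -2.2]
finger_gap: 0.526
grasp_force: 20.0
```

Release, rise, and back off towards the mat for a last look.

>>> arm_command --dr '[[0,0,0],[0,0,0],[0,0,0],[0,0,0],[0,0,0],[0,0,0],[0,0,0],[0,0,0],[0,0,0],[0,0,0],[0,0,0],[0,0,0],[0,0,0],[0,0,0],[0,0,0]]' --xyz '[[0,0,0.004],[0,0,0],[0,0,0],[0,0,0],[0,0,0],[0,0,-0.02],[0,0,-0.06],[0,0,-0.08],[0,0,-0.08],[0,0,-0.08],[0,0,-0.08],[0,0,-0.08],[0,0,-0.08],[0,0,-0.04],[0,0,0]]' --claw '[1,1,-1,-1,-1,-1,-1,-1,-1,-1,-1,-1,-1,-1,-1]'

```text
time_s: 52.85
tcp_pos: [0.5808, -0.0469, 0.2393]
ee_rot: [0.0, 0.995, -0.097, 0.003]
force: [0.6, 0.9, 0.2]
finger_gap: 0.999
grasp_force: 0.0
```

>>> arm_command --dr '[[0,0,0],[0,0,0],[0,0,0],[0,0,0],[0,0,0],[0,0,0],[0,0,0],[0,0,0],[0,0,0],[0,0,0],[0,0,0],[0,0,0],[0,0,0],[0,0,0],[0,0,0],[0,0,0],[0,0,0]]' --xyz '[[0,0.06,0],[0,0.12,0],[0,0.12,0],[0,0.12,0],[0,0.12,0],[0,0.12,0],[0,0.12,0],[0,0.12,0],[0,0.12,0],[0,0.12,0],[0,0.12,0],[0,0.12,0],[0,0.06,0],[0,0,0],[0,0,0],[0,0,0],[0,0,0]]' --claw '[-1,-1,-1,-1,-1,-1,-1,-1,-1,-1,-1,-1,-1,-1,-1,-1,-1]'

```text
time_s: 54.27
tcp_pos: [0.5099, -0.3984, 0.2351]
ee_rot: [-0.0, 0.995, -0.096, -0.0]
force: [-0.2, -0.1, -0.5]
finger_gap: 1.002
grasp_force: 0.0
```

Run:
```python
from h import *
snap('top','t5');snap('scene','s5')
a=cv2.imread('pics/top0.png')[160:300,90:320];b=cv2.imread('pics/t5.png')[160:300,90:320]
cv2.imwrite('pics/cmp.png',cv2.resize(np.vstack([a,b]),None,fx=2.1,fy=2.1,interpolation=cv2.INTER_CUBIC))
a=cv2.imread('pics/scene0.png')[90:250,170:400];b=cv2.imread('pics/s5.png')[90:250,170:400]
cv2.imwrite('pics/cmps.png',cv2.resize(np.vstack([a,b]),None,fx=1.85,fy=1.85,interpolation=cv2.INTER_CUBIC))
```

```text
(no output)
```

View pics/cmp.png

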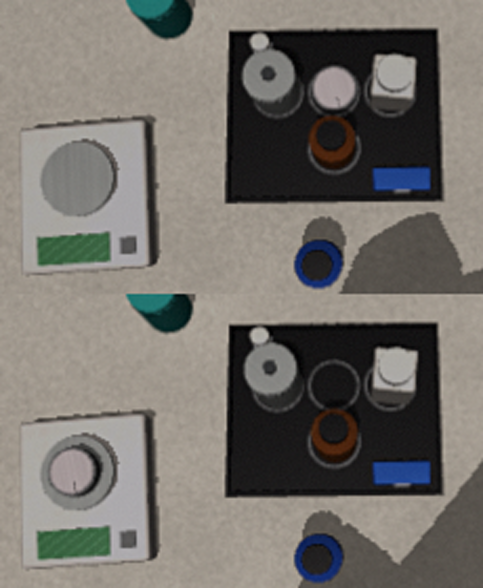

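View pics/cmps.png

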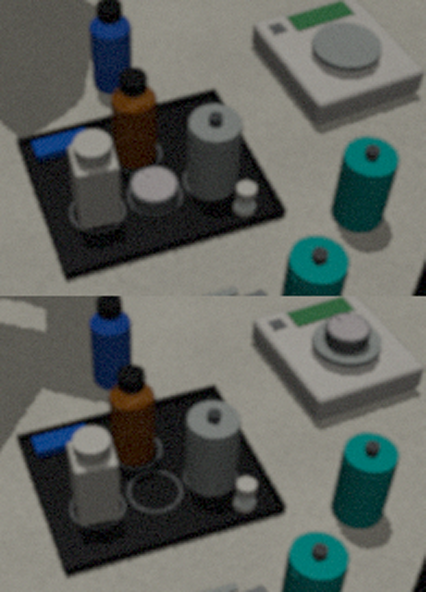

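Before and after match: each container is within about 3 px of its start (a few mm), the wafer box is centred on the pan allowing for its height, and the bystanders haven't moved.

```bash
python3 -c "
from workcell import job_done
print(job_done())"
```

```text
the job is handed in; nothing more can be done
None
```

The job is handed in: the wafer box lies lid up about 2 mm from the pan's centre, and the bottle, flask and canister stand upright within a few mm of where they started, with vial, tweezers and slide box untouched; no verdict came back at hand-in.

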